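Make up a smear kit and a sample kit on the lab bench

ROBOT

A 6-joint arm with a two-finger parallel gripper is mounted at the origin on the work surface. World frame = base frame: x ahead of the robot, y to its left, z up, the work surface at z = 0. Lengths are in m, angles in rad, forces in N, time in s.
With the tool pointing down it reaches from about 0.3 to 0.875 m from the base axis. Payload 6.4 kg.
Tool frame: the origin (TCP) lies where the fingers leave the gripper's body, on its centre line; the fingertips stand 64 mm ahead of it and the grasp point (between the pads) lies 45 mm ahead of it (env.nose_length is the distance from the TCP to the fingertips, in m); x points along the fingers, y is the direction in which the jaws open and shut, and the axes are right-handed (so a half turn about x gives the same grasp; the last joint's range is limited). The gripper opens to 88 mm and grips with 3 to 60 N. Pads are 18 mm wide; open, the fingers measure 123 mm over their backs; the gripper's body (75 mm by 187 mm) begins 45 mm behind the grasp point.
Start: joints at [1.112, 0.181, 1.607, -0, 1.354, -0.206], TCP at [0.144, 0.557, 0.303] pointing down, gripper open.
Joint ranges: [-2.99, 2.99], [-0.89, 2.07], [0.3, 2.58], [-1.14, 4.28], [0, 2.63], [-3.12, 3.12]. Speed limits (rad/s): [2.57, 2.57, 3.01, 3.14, 3.14, 3.14].

INTERFACE

Orientations are given as a rotation vector (axis times angle).
In Python, from cell import env, grab_frame, look_for, tip_of gives the robot as it stands.
- The arm moves only by the tool servo_tool, never from a script. Its argument "moves" is text: rows parted by semicolons, each of 7 numbers parted by spaces: the shift along the tool's x, y, z in m, then the turn, a rotation vector about the tool's x, y, z in degrees, then the finger opening in m, from 0 to 0.0881. A call has 1 to 20 rows; each row is the pose to reach, as a shift and turn from the pose commanded when the call began, along the tool's axes at that moment; what a row does not reach only later rows make up. A row lasts 1/12 s, in which the tool goes at most 41.7 mm and 7.16 degrees, less where a joint would pass 70% of its speed; a pose out of reach is approached as far as the arm can. A call with a gripper value outside its range is refused whole. The fingers move at their own pace and stop on an object; "grip_force" is the grip in N (left out, the last holds). Time passes only in rows, so rows that repeat a pose let the fingers close. It gives the time, the measured TCP pose, the force and the opening at its end, in the units of the state.
- env.read_state(): the state, without advancing time (a new reading comes with each control period).
- grab_frame(name): name is "scene" or "top" or "wrist"; returns a dict with "color" (420x560x3 uint8, red, green, blue), "vfov" (degrees; the focal length in pixels is half the picture's height over the tangent of half this angle, whatever the lens; pixels are square), "cx", "cy" (the principal point, pixels), "R" (3x3) and "t" (3): a world point X has camera coordinates R X + t; the wrist camera has in their place "hand_eye" (4x4, takes a point from camera to tool coordinates, whose origin is the TCP and whose axes are the tool frame's). Camera axes: x right, y down, z forward; pixel columns grow to the right and rows downward; lengths in m; the calibration is good to about 2 mm. The wrist camera is an equidistant fisheye: a pixel r from the principal point sees the ray r / f radians off the axis. A picture is of the moment at which its call begins: read the wrist's pose just before it. There is no depth.
- env.job_done(): hands the job in, once; it reports no verdict.
Trained networks look in a picture, given as the dict that the camera call returned (one of the last four; its "shot" number tells which), for a name from the list of things; names that differ only in an ending like _2 or _b are one class to them, and where a whole thing is asked for, a point or a joint stands for the part that bears it (a point fixed in the world has none). Each returns a list of dicts, best first, with "confidence" (0 to 1); they miss things now and then, are a little off and sometimes report something else, mostly with a low value. They report only what shows in the picture. A call takes as long as a camera call. They do not tell look-alikes from the thing itself.
- look_for(name, picture): "point" ([column, row] as shares, 0 to 1, of the picture: columns of its width, rows of its height, amid what is visible of it).
- tip_of(name, picture): "point" ([column, row] as shares, 0 to 1, of the picture: columns of its width, rows of its height: a listed point, or the origin of a listed thing).
The state is a dict: "time": time; "qpos": joint angles; "joint_velocities": joint speeds; "joint_torque": joint torques, N m; "ee_pos": TCP position; "orientation": TCP orientation; "force": force on the tool from outside, world axes, zero at the start; "wrist_torque": the same for the moment, N m; "grip_width": opening from 0.0 (shut) to 1.0 (fully open).
Only numpy, scipy, OpenCV 4.12 (cv2) and the standard library are available. Lean on these libraries where they do the work, as an engineer would, in place of code of your own. Each camera call takes 0.05 s, during which the arm holds its last target.

TASK

Make up two kits; keep bottle, jar and vial upright throughout, set them down without dropping them, and leave everything released and still. Smear kit, in the long tray: lay the large slide mailer flat close to the outer end of the long bay, shingle the small mailer towards the well with 1 to 2 cm of it resting on the large one and its other end sloping down to the tray floor, both centred across the tray and straight along it, and stand the dropper bottle in the well. Sample kit, in the short tray: stand the jar in the wider cell and the vial in the narrower.

Things in the scene. Friction and masses are not known exactly. Their poses are not given: they have to be found in the camera images.
- long_tray: Fixed open grey plastic tray, 221 mm long (its x axis) by 110 mm wide (y), walls 3 mm thick, rim 11 mm high, floor top at 3 mm. Origin: centre of the underside. A cross wall (3 mm, rim height) centred at x = +46 mm divides it into the long bay (inside x -107.5 to +44.5 mm, for the mailers; its outer end is the -x end) and the bottle well (inside x +47.5 to +107.5 mm, centre +77.5 mm). Inside width 104 mm. Lies roughly across the robot's view, left or right.
- short_tray: Fixed open grey plastic tray, 141 mm long (x) by 90 mm wide (y), walls 3 mm thick, rim 15 mm high, floor top at 3 mm. Origin: centre of the underside. A cross wall centred at x = +12 mm divides it into the wider cell (inside x -67.5 to +10.5 mm, centre -28.5 mm, for the jar) and the narrower cell (inside x +13.5 to +67.5 mm, centre +40.5 mm, for the vial). Inside width 84 mm.
- large_mailer: Loose flat rigid slide mailer (closed plastic slide case), off-white, 84 mm long (x) by 34 mm wide (y) by 8 mm thick, lying flat on the bench. Origin: centre of the underside; z up. About 40 g. Either end may lead.
- small_mailer: Loose flat rigid slide mailer like the large one but 60 mm long (x), 34 mm wide (y), 8 mm thick, lying flat on the bench. Origin: centre of the underside; z up. About 30 g. Either end may lead. Set down level with less than half its length on the large mailer, it tips by itself about that one's edge until its free end meets the tray floor.
- bottle: Loose amber dropper bottle, standing: body 34 mm diameter and 56 mm high, then shoulder, black cap and bulb (21 mm and 12 mm diameter), 85 mm high in all. Origin: centre of the underside; z up. About 90 g.
- jar: Loose wide plastic jar with a screw lid, standing: 50 mm diameter, 56 mm high, straight-sided. Origin: centre of the underside; z up. About 110 g.
- vial: Loose slim frosted vial with a white cap, standing: 25 mm diameter, 64 mm high, straight-sided. Origin: centre of the underside; z up. About 40 g.
Not all that is in view belongs to the job. Of the things that look like the vial, take the one that is nearest to the robot's base at the start.

How it is judged:
At the end, for the whole second after the job is handed in: Large mailer flat, within 23 mm of the long bay's outer end; small one on its well side, resting on it, sloping 0.1-0.3 rad, centres 43-68 mm apart; both within 16 mm of the centre line and 0.2 (small 0.3) rad of it; bottle in the well, jar in the wider, vial in the narrower cell, upright, at rest (x of large_mailer in the frame of long_tray between -0.068 and -0.042 m and y of large_mailer in the frame of long_tray between -0.016 and 0.016 m and z of large_mailer in the frame of long_tray between 0 and 0.006 m and angle between large_mailer's own z axis and vertical below 0.06 rad and angle between the x axis of large_mailer and the x axis of long_tray, either way round below 0.2 rad and x of small_mailer in the frame of long_tray between -0.025 and 0.02 m and y of small_mailer in the frame of long_tray between -0.016 and 0.016 m and horizontal distance between small_mailer and large_mailer between 0.043 and 0.068 m and angle between small_mailer's own z axis and vertical between 0.1 and 0.3 rad and angle between the x axis of small_mailer and the x axis of long_tray, either way round below 0.3 rad and contact force between small_mailer and large_mailer above 0.01 N and x of bottle in the frame of long_tray between 0.062 and 0.093 m and y of bottle in the frame of long_tray between -0.037 and 0.037 m and z of bottle in the frame of long_tray between 0 and 0.006 m and angle between each of bottle, jar, vial's own z axis and vertical below 0.08 rad and x of jar in the frame of short_tray between -0.044 and -0.012 m and y of jar in the frame of short_tray between -0.019 and 0.019 m and z of jar in the frame of short_tray between 0 and 0.006 m and x of vial in the frame of short_tray between 0.025 and 0.056 m and y of vial in the frame of short_tray between -0.032 and 0.032 m and z of vial in the frame of short_tray between 0 and 0.006 m and linear speed of each of large_mailer, small_mailer, bottle, jar, vial below 0.02 m/s); the robot touches nothing.
It fails at once if the bottle, jar or vial is tipped over (more than 50 degrees) (angle between any of bottle, jar, vial's own z axis and vertical above 0.87 rad).
It fails at once if the bottle, jar or vial is dropped (faster than 0.7 m/s within 40 mm of the bench) ((linear speed of bottle above 0.7 m/s and height (world z) of bottle below 0.04 m) or (linear speed of jar above 0.7 m/s and height (world z) of jar below 0.04 m) or (linear speed of vial above 0.7 m/s and height (world z) of vial below 0.04 m)).
It also fails if it takes over 117 s, if anything falls off the work surface, if the arm or the gripper's body presses on something with over 40 N, if the wrist force passes 120 N, or if a joint passes its speed limit or range.

## Working session

There is one attempt and no reset: what is moved stays moved. The work goes in short steps, Python scripts to look and compute and a tool call to move; the robot and the scene stay as the last step left them, time stands still between calls to the robot, and variables do not carry over. Pictures are saved under pics/ and viewed, and the job is handed in when it is done.

Besides the shell and the picture viewer there is one more tool, called after ">>>" as name(argument=value, ...) on one line, values as JSON. servo_tool: Moves the arm, as the interface text tells. Its arguments: {"type":"object","properties":{"moves":{"type":"string"},"grip_force":{"type":"number"}},"required":["moves"]}

```bash
ls; mkdir -p pics; cat > h.py <<'E'
import numpy as np,cv2
from scipy.spatial.transform import Rotation as Ro
from cell import env,grab_frame,look_for,tip_of
def ray(f,u,v,st=None):
    H=f["color"].shape[0]; fo=H/2/np.tan(np.radians(f["vfov"])/2)
    d=np.array([(u-f["cx"])/fo,(v-f["cy"])/fo,1.])
    if "R" in f:
        R=np.array(f["R"]);t=np.array(f["t"]); return -R.T@t,R.T@d
    x,y=d[:2];r=np.hypot(x,y); dd=np.array([np.sin(r)*x/r,np.sin(r)*y/r,np.cos(r)]) if r>0 else np.array([0,0,1.])
    he=np.array(f["hand_eye"]);Rt=Ro.from_rotvec(st["orientation"]).as_matrix();p=np.array(st["ee_pos"])
    return p+Rt@he[:3,3],Rt@he[:3,:3]@dd
def onz(f,u,v,z,st=None):
    o,d=ray(f,u,v,st); return o+d*(z-o[2])/d[2]
def proj(f,X,st=None):
    H=f["color"].shape[0]; fo=H/2/np.tan(np.radians(f["vfov"])/2); X=np.asarray(X,float)
    if "R" in f:
        c=np.array(f["R"])@X+np.array(f["t"]); return np.array([f["cx"]+fo*c[0]/c[2],f["cy"]+fo*c[1]/c[2]])
    he=np.array(f["hand_eye"]);Rt=Ro.from_rotvec(st["orientation"]).as_matrix()
    c=Rt.T@(X-np.array(st["ee_pos"])); c=he[:3,:3].T@(c-he[:3,3]); a=np.arctan2(np.hypot(c[0],c[1]),c[2]); r=np.hypot(c[0],c[1])
    return np.array([f["cx"]+fo*a*c[0]/r,f["cy"]+fo*a*c[1]/r])
def save(f,n,s=1.4,crop=None):
    im=f["color"][...,::-1]
    if crop: im=im[crop[1]:crop[3],crop[0]:crop[2]]
    cv2.imwrite("pics/"+n,cv2.resize(im,None,fx=s,fy=s,interpolation=cv2.INTER_CUBIC))
E
python3 - <<'E'
from h import *
import pickle
st=env.read_state();print(st)
D={}
for n in ["top","scene","wrist"]:
    f=grab_frame(n);save(f,n+"0.png",1.4);D[n]=f
    print(n,f["vfov"],f["cx"],f["cy"],f.get("shot"))
    for k in ["long_tray","short_tray","large_mailer","small_mailer","bottle","jar","vial"]:
        for fn in (look_for,tip_of):
            r=fn(k,f); print(k,fn.__name__,[(np.round(np.array(x["point"])*[560,420],1).tolist(),round(x["confidence"],2)) for x in r[:4]])
pickle.dump(D,open("f0.pkl","wb"))
print(env.read_state()["time"])
E
```

```text
pics
{'time': 0.0, 'qpos': array([ 1.11170384e+00,  1.81509729e-01,  1.60797734e+00,  6.84894476e-06,
        1.35380274e+00, -2.06275210e-01]), 'joint_velocities': array([ 0.00031397, -0.00067156,  0.00101484, -0.00089441, -0.00014982,
        0.00126027]), 'joint_torque': array([ 1.81162136e-04, -4.33883607e+01, -3.41841102e+01,  7.00779422e-02,
        3.86517635e-02, -1.29079835e-04]), 'ee_pos': array([0.14360533, 0.55634857, 0.30184247]), 'orientation': array([ 0.19722209,  1.56223001, -0.19974406]), 'force': array([ 0.38148706,  0.87933291, -0.14537365]), 'wrist_torque': array([ 0.0256752 , -0.00157273, -0.03423179]), 'grip_width': 1.0041170159684054}
top 42.739252145551525 278.0274304837766 206.5816717565759 1
long_tray call [([223.0, 157.6], 0.61)]
long_tray call [([220.3, 159.3], 0.81), ([222.7, 239.3], 0.23)]
short_tray call [([335.9, 155.1], 0.98)]
short_tray call [([334.0, 156.0], 0.93)]
large_mailer call [([221.6, 236.5], 0.92)]
large_mailer call [([219.2, 238.5], 0.61), ([349.8, 231.4], 0.34), ([414.5, 256.7], 0.28)]
small_mailer call [([351.6, 231.9], 0.84)]
small_mail
[... 811 characters left out ...]
299.1, 174.6], 0.42)]
bottle call [([107.4, 227.7], 0.88)]
bottle call [([108.4, 240.4], 0.63), ([325.6, 147.6], 0.42)]
jar call [([327.4, 138.2], 0.86)]
jar call [([324.8, 148.1], 0.82)]
vial call [([306.9, 208.3], 0.91), ([255.3, 186.6], 0.71)]
vial call [([281.6, 219.5], 0.69), ([257.7, 201.8], 0.68), ([303.4, 223.7], 0.62)]
wrist 65.70646984690485 282.0016175321643 205.2128573705013 3
long_tray call []
long_tray call []
short_tray call []
short_tray call []
large_mailer call []
large_mailer call []
small_mailer call []
small_mailer call [([165.2, 337.5], 0.19)]
bottle call []
bottle call []
jar call [([163.7, 357.7], 0.81)]
jar call [([164.2, 337.9], 0.78)]
vial call []
vial call []
2.25
```

View pics/top0.png

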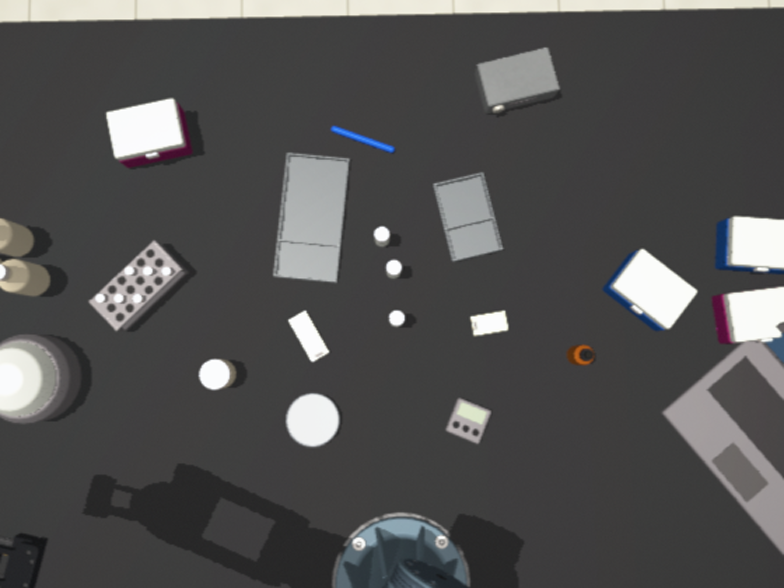

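View pics/scene0.png

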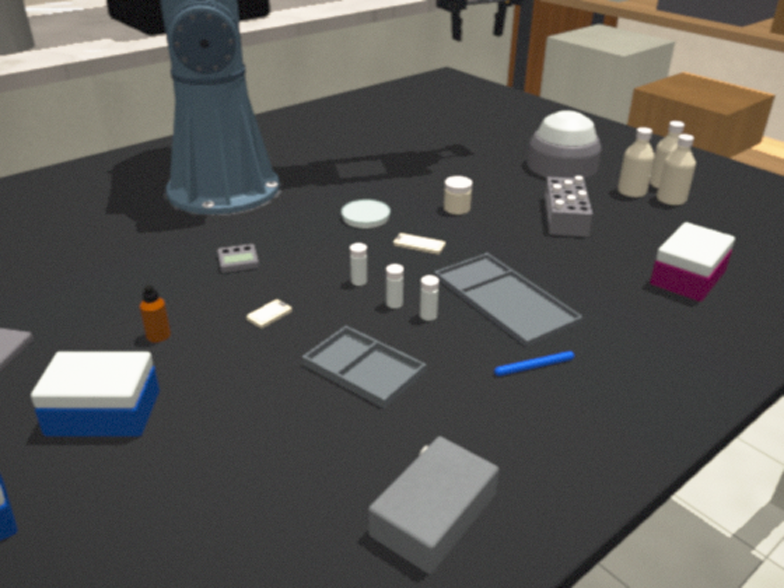

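View pics/wrist0.png

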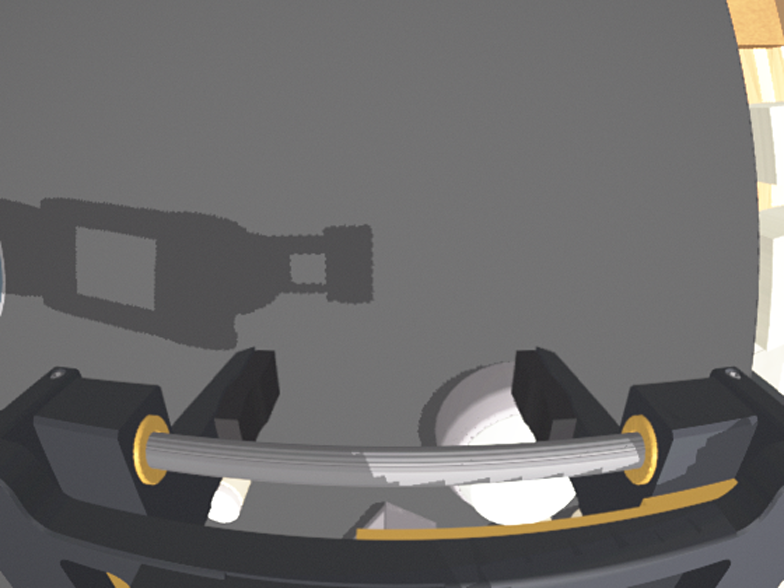

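```bash
python3 - <<'E'
from h import *
import pickle
D=pickle.load(open("f0.pkl","rb"));f=D["top"]
print(f["R"],f["t"])
for n,p,z in [("long",(220.3,159.3),0),("short",(334,156),0),("large",(219.2,238.5),0),("small",(349.3,233.1),0),("bottle",(409.7,255),0),("jar",(156.9,262.8),0),("v1",(279.8,197),0),("v2",(281.3,229.4),0),("v3",(272.5,167.3),0)]:
    X=onz(f,*p,z); print(n,X.round(4),np.hypot(*X[:2]).round(3),proj(D["scene"],X).round(1))
save(f,"t_crop.png",2.4,(110,110,440,300))
E
```

```text
[[-0.02142526 -0.99975126  0.00619408]
 [-0.99527441  0.02074159 -0.09486109]
 [ 0.09470902 -0.00819724 -0.99547125]] [0.01761396 0.4996749  1.2736844 ]
long [0.623  0.1475 0.    ] 0.64 [358.3 210.6]
short [ 0.6256 -0.135   0.    ] 0.64 [258.  263.8]
large [0.4268 0.1524 0.    ] 0.453 [300.3 175.6]
small [ 0.4332 -0.1665  0.    ] 0.464 [189.8 224.8]
bottle [ 0.3766 -0.3124  0.    ] 0.489 [112.9 238.9]
jar [0.3709 0.3046 0.    ] 0.48 [328.5 149.6]
v1 [0.5258 0.002  0.    ] 0.526 [279.3 215.2]
v2 [0.4458 0.     0.    ] 0.446 [255.9 200.2]
v3 [0.6003 0.0185 0.    ] 0.601 [308.2 227.8]
```

View pics/t_crop.png

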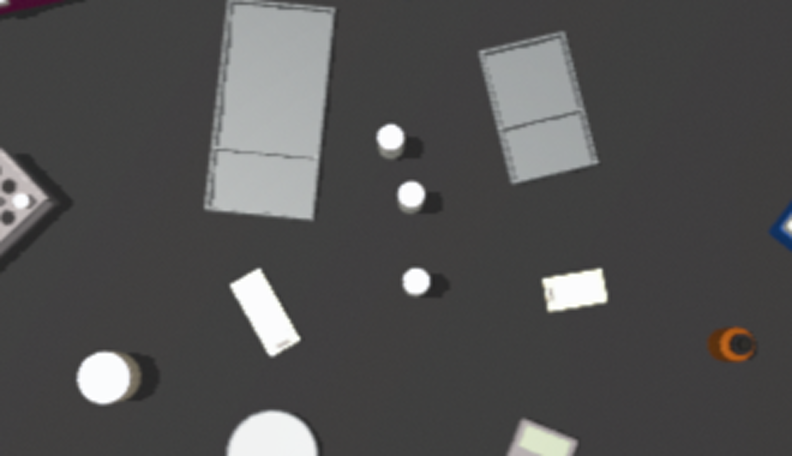

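```bash
python3 - <<'E'
from h import *
import pickle
D=pickle.load(open("f0.pkl","rb"));f=D["top"];im=f["color"]
o,_=ray(f,280,210);print("cam",o.round(3))
g=cv2.cvtColor(im,cv2.COLOR_RGB2GRAY)
big=cv2.resize(g,None,fx=4,fy=4,interpolation=cv2.INTER_CUBIC)
def comp(seed,lo,hi=256):
    m=((big>=lo)&(big<hi)).astype(np.uint8)
    m=cv2.morphologyEx(m,cv2.MORPH_CLOSE,np.ones((21,21),np.uint8))
    n,l=cv2.connectedComponents(m); s=l[int(seed[1]*4),int(seed[0]*4)]
    if s==0: print("bad seed",seed);return None
    c,_=cv2.findContours((l==s).astype(np.uint8),cv2.RETR_EXTERNAL,cv2.CHAIN_APPROX_NONE)
    c=max(c,key=cv2.contourArea)[:,0]
    return (c+.5)/4-.5
for n,s,lo,z in [("long",(223,150),85,.011),("short",(334,150),85,.015),("large",(221,238),150,.008),("small",(351,231),150,.008)]:
    c=comp(s,lo)
    W=np.array([onz(f,u,v,z)[:2] for u,v in c])
    (x,y),(w,h),a=cv2.minAreaRect((W*1000).astype(np.float32))
    if w<h: w,h,a=h,w,a-90
    print(n,round(x,1),round(y,1),"size",round(w,1),round(h,1),"ang",round((a+90)%180-90,1))
for n,s,lo,z in [("jar",(155,265),200,.056),("vial",(283,227),200,.064),("v1",(281,192),200,.064),("v3",(272.5,168),200,.064)]:
    c=comp(s,lo);W=np.array([onz(f,u,v,z)[:2] for u,v in c])
    (x,y),r=cv2.minEnclosingCircle((W*1000).astype(np.float32));e=cv2.fitEllipse((W*1000).astype(np.float32))
    print(n,round(x,1),round(y,1),"d",round(2*r,1),e)
save(f,"bot.png",8,(385,230,445,280));save(f,"jar.png",8,(130,240,190,290))
for n,(u,v) in dict(a=(416,253)).items(): print(onz(f,u,v,.085))
st=dict(ee_pos=[0.14360533, 0.55634857, 0.30184247],orientation=[ 0.19722209,  1.56223001, -0.19974406])
print(Ro.from_rotvec(st["orientation"]).as_matrix().round(3)); print(D["wrist"]["hand_eye"])
E
```

```text
cam [0.377 0.018 1.315]
long 632.7 142.4 size 224.9 114.6 ang -6.7
short 627.3 -132.7 size 144.6 94.3 ang 12.3
large 423.5 150.0 size 85.8 36.5 ang 28.9
small 439.3 -165.3 size 62.8 35.9 ang -81.8
jar 361.8 301.8 d 50.1 ((361.8408203125, 301.828125), (48.33812713623047, 49.236785888671875), 3.506223201751709)
vial 448.5 -3.1 d 25.3 ((448.67236328125, -3.0697438716888428), (23.894147872924805, 24.409334182739258), 17.561357498168945)
v1 533.7 -0.1 d 25.0 ((533.706787109375, -0.11622588336467743), (23.93938446044922, 24.26426887512207), 31.500782012939453)
v3 590.8 19.1 d 24.9 ((590.73681640625, 19.0213565826416), (24.008054733276367, 24.089128494262695), 33.20121383666992)
[ 0.3808924 -0.3056986  0.085    ]
[[-0.001  0.25   0.968]
 [-0.002  0.968 -0.25 ]
 [-1.    -0.002 -0.   ]]
[[ 1.14539177e-04 -3.11629952e-01  9.50203536e-01 -8.22418103e-02]
 [ 9.99999588e-01 -8.20023860e-04 -3.89477740e-04 -4.59282480e-04]
 [ 9.00562501e-04  9.50203189e-01  3.11629729e-01 -8.23057752e-02]
 [ 0.00000000e+00  0.00000000e+00  0.00000000e+00  1.00000000e+00]]
```

View pics/bot.png

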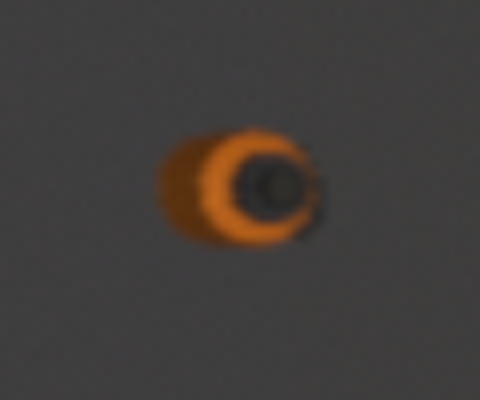

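View pics/jar.png

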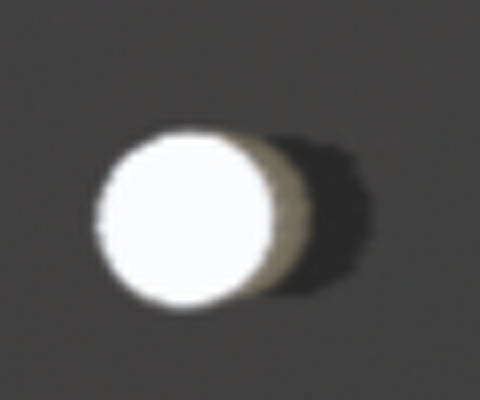

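```bash
cat >> h.py <<'E'
def yaw(st):
    y=Ro.from_rotvec(st["orientation"]).as_matrix()[:,1]; return np.degrees(np.arctan2(y[1],y[0]))
def delta(x,y,ztip,yw,st=None):
    st=st or env.read_state(); R=Ro.from_rotvec(st["orientation"]).as_matrix()
    c,s=np.cos(np.radians(yw)),np.sin(np.radians(yw))
    T=np.array([[0,c,s],[0,s,-c],[-1,0,0]])
    d=R.T@(np.array([x,y,ztip+.064])-np.array(st["ee_pos"])); w=np.degrees(Ro.from_matrix(R.T@T).as_rotvec())
    return d.round(4),w.round(2)
def show():
    st=env.read_state(); print("t",round(st["time"],2),"pos",np.round(st["ee_pos"],4),"tip z",round(st["ee_pos"][2]-.064,4),"yaw",round(yaw(st),1),"grip",round(st["grip_width"]*.0881,4),"F",np.round(st["force"],1),"q",np.round(st["qpos"],2))
    return st
E
python3 - <<'E'
from h import *
show();print(delta(.362,.302,.12,102.3)); print(delta(.362,.302,.022,102.3))
E
```

```text
t 2.25 pos [0.1438 0.5567 0.3027] tip z 0.2387 yaw 75.5 grip 0.088 F [-0.4 -0.7 -0. ] q [ 1.11  0.18  1.61 -0.    1.35 -0.21]
(array([ 0.1187, -0.1921,  0.275 ]), array([-26.78,   0.  ,   0.  ]))
(array([ 0.2167, -0.1921,  0.275 ]), array([-26.78,   0.  ,   0.  ]))
```

>>> servo_tool(moves="0.119 -0.192 0.275 -26.8 0 0 0.088;0.119 -0.192 0.275 -26.8 0 0 0.088;0.119 -0.192 0.275 -26.8 0 0 0.088;0.119 -0.192 0.275 -26.8 0 0 0.088;0.119 -0.192 0.275 -26.8 0 0 0.088;0.119 -0.192 0.275 -26.8 0 0 0.088;0.119 -0.192 0.275 -26.8 0 0 0.088;0.119 -0.192 0.275 -26.8 0 0 0.088;0.119 -0.192 0.275 -26.8 0 0 0.088;0.119 -0.192 0.275 -26.8 0 0 0.088;0.119 -0.192 0.275 -26.8 0 0 0.088;0.119 -0.192 0.275 -26.8 0 0 0.088")

```text
time: 3.25
ee_pos: [0.362, 0.3024, 0.184]
orientation: [-0.168, 1.564, 0.169]
force: [0.3, 0.1, -0.2]
grip_width: 1.001
```

```bash
python3 - <<'E'
from h import *
st=show();f=grab_frame("wrist");
im=f["color"]
P=[(.362,.302,.056),(.4485,-.003,.064),(.4235,.150,.008),(.362+.025,.302,.056),(.362-.025,.302,.056),(.362,.327,.056),(.362,.277,.056)]
im=im.copy()
for p in P:
    q=proj(f,p,st);print(p,q.round(1));cv2.circle(im,tuple(int(round(a)) for a in q),3,(255,0,0),1)
f["color"]=im;save(f,"w1.png")
print(delta(.362,.302,.022,102.3))
E
```

```text
t 3.25 pos [0.362  0.3024 0.184 ] tip z 0.12 yaw 102.3 grip 0.0882 F [ 0.3  0.1 -0.2] q [ 0.44  0.1   1.96  0.    1.08 -1.34]
(0.362, 0.302, 0.056) [281.3 223.5]
(0.4485, -0.003, 0.064) [-27.9 238.7]
(0.4235, 0.15, 0.008) [111.5 230.8]
(0.387, 0.302, 0.056) [274. 255.]
(0.33699999999999997, 0.302, 0.056) [289.1 189.6]
(0.362, 0.327, 0.056) [316.1 230.5]
(0.362, 0.277, 0.056) [245.9 216.3]
(array([ 0.0982, -0.001 ,  0.    ]), array([ 0.05,  0.03, -0.03]))
```

View pics/w1.png

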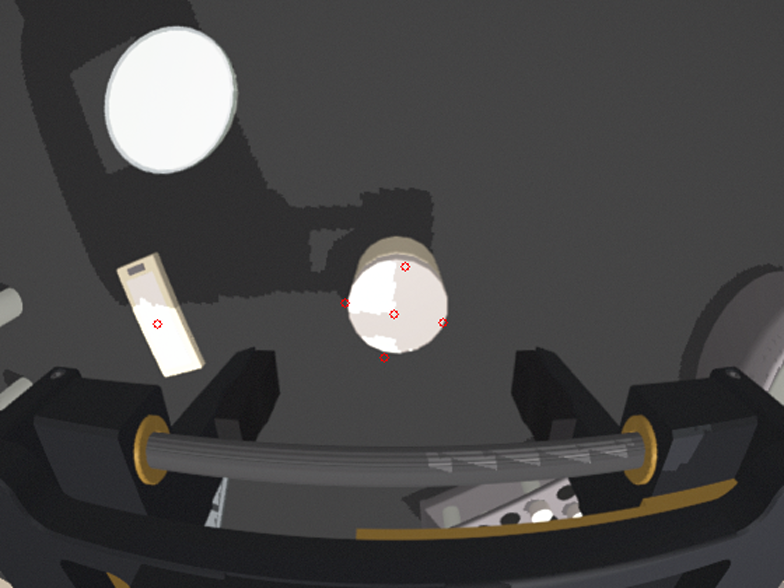

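>>> servo_tool(moves="0.04 -0.001 -0.0015 0 0 0 0.088;0.08 -0.001 -0.0015 0 0 0 0.088;0.098 -0.001 -0.0015 0 0 0 0.088;0.098 -0.001 -0.0015 0 0 0 0.088;0.098 -0.001 -0.0015 0 0 0 0.0;0.098 -0.001 -0.0015 0 0 0 0.0;0.098 -0.001 -0.0015 0 0 0 0.0;0.098 -0.001 -0.0015 0 0 0 0.0;0.098 -0.001 -0.0015 0 0 0 0.0;0.098 -0.001 -0.0015 0 0 0 0.0;0.098 -0.001 -0.0015 0 0 0 0.0;0.098 -0.001 -0.0015 0 0 0 0.0", grip_force=20)

```text
time: 4.3
ee_pos: [0.3615, 0.3012, 0.0867]
orientation: [-0.168, 1.563, 0.169]
force: [-1.7, 1.1, 6.4]
grip_width: 0.56
```

```bash
python3 - <<'E'
from h import *
show();print(delta(.655,-.1265,.14,102.3));print(delta(.655,-.1265,.0265,102.3))
E
```

```text
t 4.3 pos [0.3615 0.3012 0.0867] tip z 0.0227 yaw 102.3 grip 0.0493 F [-1.7  1.1  6.4] q [ 0.44  0.28  2.    0.    0.86 -1.34]
(array([-0.1174, -0.4804,  0.1959]), array([-0.  ,  0.1 , -0.05]))
(array([-0.0039, -0.4805,  0.1957]), array([-0.  ,  0.1 , -0.05]))
```

>>> servo_tool(moves="-0.03 0 0 0 0 0 0.0;-0.06 0 0 0 0 0 0.0;-0.09 0 0 0 0 0 0.0;-0.117 -0.02 0.01 0 0 0 0.0;-0.117 -0.48 0.196 0 0 0 0.0;-0.117 -0.48 0.196 0 0 0 0.0;-0.117 -0.48 0.196 0 0 0 0.0;-0.117 -0.48 0.196 0 0 0 0.0;-0.117 -0.48 0.196 0 0 0 0.0;-0.117 -0.48 0.196 0 0 0 0.0;-0.117 -0.48 0.196 0 0 0 0.0;-0.117 -0.48 0.196 0 0 0 0.0;-0.117 -0.48 0.196 0 0 0 0.0;-0.117 -0.48 0.196 0 0 0 0.0;-0.117 -0.48 0.196 0 0 0 0.0;-0.117 -0.48 0.196 0 0 0 0.0;-0.117 -0.48 0.196 0 0 0 0.0;-0.117 -0.48 0.196 0 0 0 0.0;-0.117 -0.48 0.196 0 0 0 0.0")

```text
time: 5.88
ee_pos: [0.6538, -0.1262, 0.2017]
orientation: [-0.167, 1.566, 0.169]
force: [-0.9, 1.1, -1.8]
grip_width: 0.56
```

```bash
python3 - <<'E'
from h import *
st=show();f=grab_frame("wrist")
im=f["color"].copy()
c,s=np.cos(np.radians(192.3)),np.sin(np.radians(192.3))
for a in [(70.5,45),(70.5,-45),(-70.5,45),(-70.5,-45),(12,45),(12,-45)]:
    p=(.6273+(a[0]*c-a[1]*s)/1000,-.1327+(a[0]*s+a[1]*c)/1000,.015)
    q=proj(f,p,st);cv2.circle(im,tuple(int(round(x)) for x in q),3,(255,0,0),1);print(a,q.round(1))
f["color"]=im;save(f,"w2.png")
g=grab_frame("scene");save(g,"s2.png")
print(delta(.655,-.1265,.0265,102.3))
E
```

```text
t 5.88 pos [ 0.6538 -0.1262  0.2017] tip z 0.1377 yaw 102.3 grip 0.0493 F [-0.9  1.1 -1.8] q [-0.37  0.47  1.44  0.    1.23 -2.15]
(70.5, 45) [225.5  85.2]
(70.5, -45) [335.7  85. ]
(-70.5, 45) [231.9 244.4]
(-70.5, -45) [330.  244.2]
(12, 45) [227.3 154.8]
(12, -45) [334.2 154.6]
(array([ 0.1118, -0.0017,  0.0009]), array([ 0.07, -0.06, -0.05]))
```

View pics/w2.png

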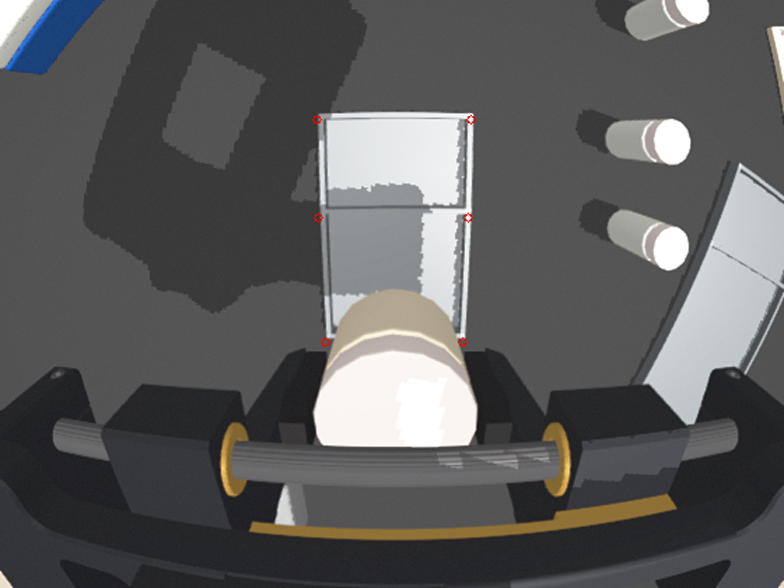

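View pics/s2.png

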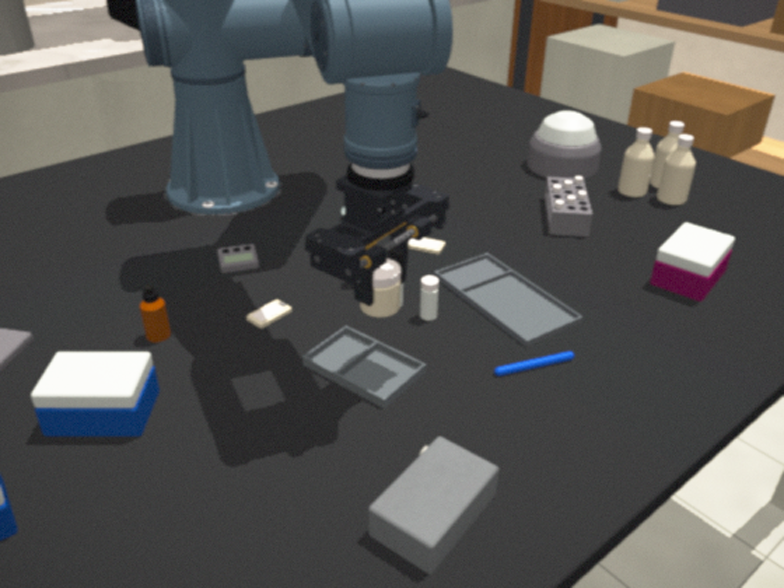

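>>> servo_tool(moves="0.04 -0.0015 0 0 0 0 0.0;0.08 -0.0015 0 0 0 0 0.0;0.1 -0.0015 0 0 0 0 0.0;0.106 -0.0015 0 0 0 0 0.0;0.109 -0.0015 0 0 0 0 0.0;0.111 -0.0015 0 0 0 0 0.0;0.111 -0.0015 0 0 0 0 0.0")

```text
time: 6.57
ee_pos: [0.6561, -0.1278, 0.0937]
orientation: [-0.17, 1.561, 0.168]
force: [-0.5, 0.0, -0.7]
grip_width: 0.56
```

>>> servo_tool(moves="0 0 0 0 0 0 0.0;0.001 0 0 0 0 0 0.0;0.001 0 0 0 0 0 0")

```text
time: 6.82
ee_pos: [0.6556, -0.1281, 0.092]
orientation: [-0.169, 1.562, 0.168]
force: [-0.5, 0.0, -1.8]
grip_width: 0.562
```

>>> servo_tool(moves="0.001 0 0 0 0 0 0.0;0.002 0 0 0 0 0 0;0.002 0 0 0 0 0 0;0.002 0 0 0 0 0 0")

```text
time: 7.15
ee_pos: [0.6553, -0.128, 0.0898]
orientation: [-0.169, 1.564, 0.168]
force: [-3.2, 0.8, 5.6]
grip_width: 0.561
```

```bash
python3 - <<'E'
from h import *
show();print(delta(.447,-.003,.11,102.3))
E
```

```text
t 7.15 pos [ 0.6553 -0.128   0.0898] tip z 0.0258 yaw 102.3 grip 0.0494 F [-3.2  0.8  5.6] q [-0.37  0.62  1.48 -0.    1.04 -2.16]
(array([-0.0844,  0.1666, -0.1768]), array([0.01, 0.04, 0.03]))
```

>>> servo_tool(moves="0 0 0 0 0 0 0.066;0 0 0 0 0 0 0.066;0 0 0 0 0 0 0.066;0 0 0 0 0 0 0.07;-0.03 0 0 0 0 0 0.07;-0.06 0 0 0 0 0 0.07;-0.084 0 0 0 0 0 0.07;-0.084 0.166 -0.177 0 0 0 0.07;-0.084 0.166 -0.177 0 0 0 0.07;-0.084 0.166 -0.177 0 0 0 0.07;-0.084 0.166 -0.177 0 0 0 0.07;-0.084 0.166 -0.177 0 0 0 0.07;-0.084 0.166 -0.177 0 0 0 0.07;-0.084 0.166 -0.177 0 0 0 0.07;-0.084 0.166 -0.177 0 0 0 0.07")

```text
time: 8.4
ee_pos: [0.4455, -0.0025, 0.1727]
orientation: [-0.17, 1.564, 0.17]
force: [1.0, 0.1, -0.4]
grip_width: 0.792
```

```bash
python3 - <<'E'
from h import *
st=show();f=grab_frame("wrist")
im=f["color"].copy()
for p in [(.4485,-.003,.064)]:
    q=proj(f,p,st);cv2.circle(im,tuple(int(round(x)) for x in q),3,(255,0,0),1);print(q.round(1))
f["color"]=im;save(f,"w3.png",1.2)
g=grab_frame("top");save(g,"t3.png",2.4,(110,110,440,300))
print(delta(.447,-.003,.020,102.3))
E
```

```text
t 8.4 pos [ 0.4455 -0.0025  0.1727] tip z 0.1087 yaw 102.4 grip 0.0698 F [ 1.   0.1 -0.4] q [-0.27  0.06  2.03  0.    1.05 -2.06]
[280.2 238.7]
(array([ 0.0895,  0.0012, -0.0009]), array([0.02, 0.12, 0.07]))
```

View pics/w3.png

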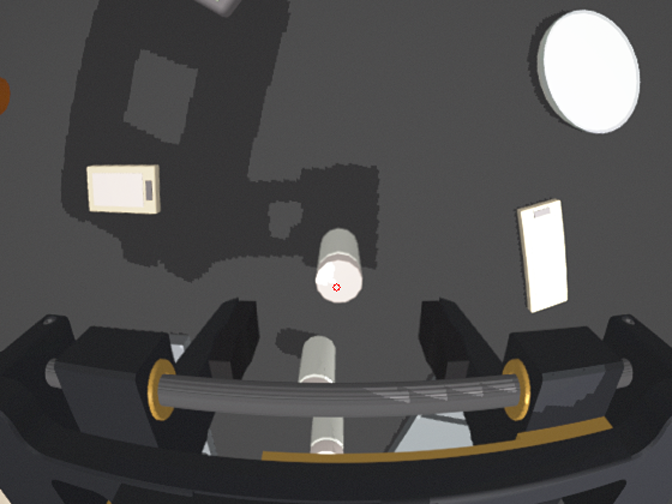

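View pics/t3.png

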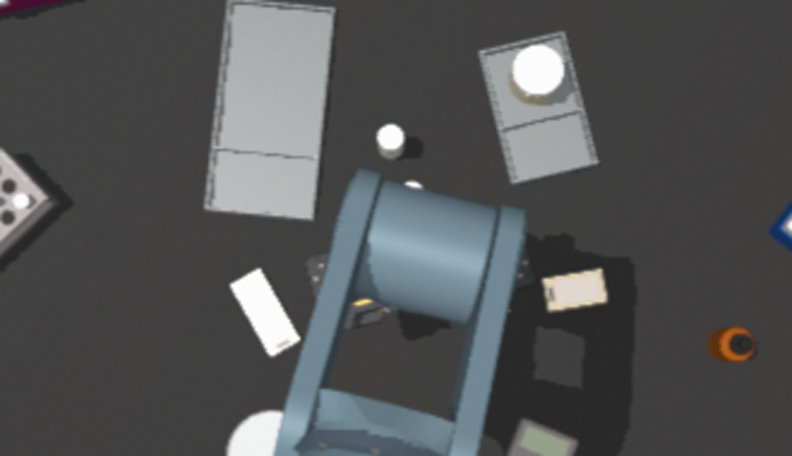

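>>> servo_tool(moves="0.04 0.001 -0.001 0 0 0 0.07;0.08 0.001 -0.001 0 0 0 0.07;0.089 0.001 -0.001 0 0 0 0.07;0.089 0.001 -0.001 0 0 0 0.07;0.089 0.001 -0.001 0 0 0 0.0;0.089 0.001 -0.001 0 0 0 0.0;0.089 0.001 -0.001 0 0 0 0.0;0.089 0.001 -0.001 0 0 0 0.0;0.089 0.001 -0.001 0 0 0 0.0;0.089 0.001 -0.001 0 0 0 0.0;0.089 0.001 -0.001 0 0 0 0.0;0.089 0.001 -0.001 0 0 0 0.0", grip_force=15)

```text
time: 9.5
ee_pos: [0.4457, -0.0027, 0.0841]
orientation: [-0.169, 1.564, 0.169]
force: [-1.2, 0.4, 3.7]
grip_width: 0.28
```

```bash
python3 - <<'E'
from h import *
show();print(delta(.5865,-.142,.12,102.3));print(delta(.5865,-.142,.0235,102.3))
E
```

```text
t 9.5 pos [ 0.4457 -0.0027  0.0841] tip z 0.0201 yaw 102.3 grip 0.0247 F [-1.2  0.4  3.7] q [-0.27  0.24  2.06  0.    0.84 -2.06]
(array([-0.0997, -0.1662,  0.1079]), array([0.02, 0.04, 0.02]))
(array([-0.0032, -0.1662,  0.1078]), array([0.02, 0.04, 0.02]))
```

>>> servo_tool(moves="-0.03 0 0 0 0 0 0.0;-0.06 0 0 0 0 0 0.0;-0.09 0 0 0 0 0 0.0;-0.1 -0.166 0.108 0 0 0 0.0;-0.1 -0.166 0.108 0 0 0 0.0;-0.1 -0.166 0.108 0 0 0 0.0;-0.1 -0.166 0.108 0 0 0 0.0;-0.1 -0.166 0.108 0 0 0 0.0;-0.1 -0.166 0.108 0 0 0 0.0;-0.1 -0.166 0.108 0 0 0 0.0;-0.08 -0.166 0.108 0 0 0 0.0;-0.05 -0.166 0.108 0 0 0 0.0;-0.025 -0.166 0.108 0 0 0 0.0;-0.012 -0.166 0.108 0 0 0 0.0;-0.008 -0.166 0.108 0 0 0 0.0;-0.006 -0.166 0.108 0 0 0 0.0;-0.006 -0.166 0.108 0 0 0 0.0;-0.006 -0.166 0.108 0 0 0 0.0")

```text
time: 11.0
ee_pos: [0.5872, -0.142, 0.0913]
orientation: [-0.17, 1.562, 0.168]
force: [0.3, 0.6, 0.4]
grip_width: 0.283
```

```bash
python3 - <<'E'
from h import *
show();print(delta(.5865,-.142,.0235,102.3))
E
```

```text
t 11.0 pos [ 0.5872 -0.142   0.0913] tip z 0.0273 yaw 102.3 grip 0.0249 F [0.3 0.6 0.4] q [-0.43  0.51  1.66  0.    0.98 -2.22]
(array([ 0.0038,  0.0001, -0.0007]), array([0.03, 0.11, 0.08]))
```

>>> servo_tool(moves="0.001 0 0 0 0 0 0.0;0.002 0 0 0 0 0 0.0;0.003 0 0 0 0 0 0.0;0.003 0 0 0 0 0 0;0.003 0 0 0 0 0 0")

```text
time: 11.42
ee_pos: [0.5867, -0.142, 0.0872]
orientation: [-0.169, 1.563, 0.168]
force: [0.7, -0.0, 2.1]
grip_width: 0.277
```

```bash
python3 - <<'E'
from h import *
show();print(delta(.4215,.150,.11,118.9))
E
```

```text
t 11.42 pos [ 0.5867 -0.142   0.0872] tip z 0.0232 yaw 102.3 grip 0.0244 F [ 0.7 -0.   2.1] q [-0.43  0.51  1.66  0.    0.97 -2.22]
(array([-0.0871,  0.3204, -0.0991]), array([-16.59,   0.04,   0.04]))
```

>>> servo_tool(moves="0 0 0 0 0 0 0.06;0 0 0 0 0 0 0.06;0 0 0 0 0 0 0.06;0 0 0 0 0 0 0.06;-0.03 0 0 0 0 0 0.06;-0.06 0 0 0 0 0 0.06;-0.087 0 0 0 0 0 0.06;-0.087 0.32 -0.099 -16.6 0 0 0.06;-0.087 0.32 -0.099 -16.6 0 0 0.06;-0.087 0.32 -0.099 -16.6 0 0 0.06;-0.087 0.32 -0.099 -16.6 0 0 0.06;-0.087 0.32 -0.099 -16.6 0 0 0.06;-0.087 0.32 -0.099 -16.6 0 0 0.06;-0.087 0.32 -0.099 -16.6 0 0 0.06;-0.087 0.32 -0.099 -16.6 0 0 0.06;-0.087 0.32 -0.099 -16.6 0 0 0.06;-0.087 0.32 -0.099 -16.6 0 0 0.06;-0.087 0.32 -0.099 -16.6 0 0 0.06")

```text
time: 12.92
ee_pos: [0.4218, 0.1497, 0.174]
orientation: [-0.397, 1.533, 0.396]
force: [1.1, 0.0, 0.1]
grip_width: 0.68
```

```bash
python3 - <<'E'
from h import *
st=show();f=grab_frame("wrist")
im=f["color"].copy()
c,s=np.cos(np.radians(28.9)),np.sin(np.radians(28.9))
for a in [(42,17),(42,-17),(-42,17),(-42,-17)]:
    p=(.4235+(a[0]*c-a[1]*s)/1000,.150+(a[0]*s+a[1]*c)/1000,.008)
    q=proj(f,p,st);cv2.circle(im,tuple(int(round(x)) for x in q),3,(255,0,0),1)
f["color"]=im;save(f,"w4.png",1.4)
print(delta(.4215,.150,.002,118.9))
g=grab_frame("top");save(g,"t4.png",2.4,(110,110,440,300))
E
```

```text
t 12.92 pos [0.4218 0.1497 0.174 ] tip z 0.11 yaw 119.0 grip 0.0599 F [1.1 0.  0.1] q [ 0.07  0.06  2.03 -0.    1.05 -2.  ]
(array([ 0.108 ,  0.0012, -0.0003]), array([0.  , 0.04, 0.04]))
```

View pics/w4.png

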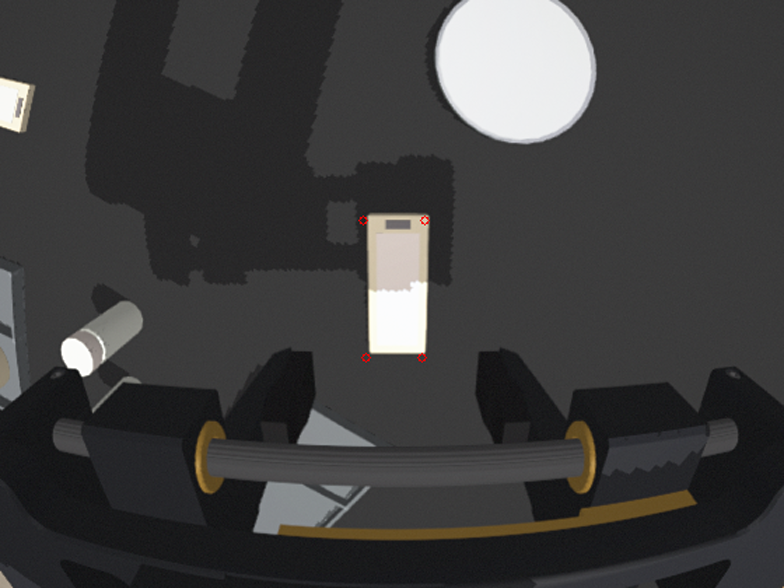

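View pics/t4.png

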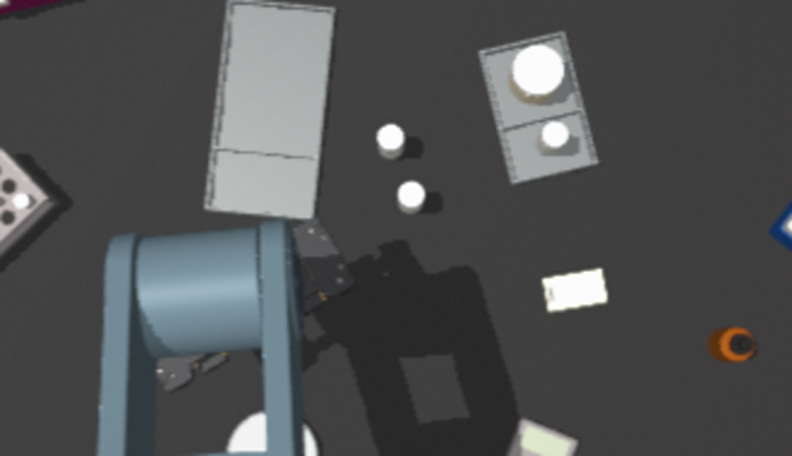

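>>> servo_tool(moves="0.04 0.001 -0.001 0 0 0 0.06;0.08 0.001 -0.001 0 0 0 0.06;0.1 0.001 -0.001 0 0 0 0.06;0.105 0.001 -0.001 0 0 0 0.06;0.108 0.001 -0.001 0 0 0 0.06;0.108 0.001 -0.001 0 0 0 0.06;0.108 0.001 -0.001 0 0 0 0;0.108 0.001 -0.001 0 0 0 0;0.108 0.001 -0.001 0 0 0 0;0.108 0.001 -0.001 0 0 0 0;0.108 0.001 -0.001 0 0 0 0;0.108 0.001 -0.001 0 0 0 0", grip_force=20)

```text
time: 14.02
ee_pos: [0.4207, 0.1502, 0.0666]
orientation: [-0.396, 1.533, 0.395]
force: [-0.5, 0.0, 7.0]
grip_width: 0.381
```

```bash
python3 - <<'E'
from h import *
show();print(delta(.6883,.1356,.11,83.3));print(delta(.6883,.1356,.0055,83.3))
E
```

```text
t 14.02 pos [0.4207 0.1502 0.0666] tip z 0.0026 yaw 118.9 grip 0.0335 F [-0.5  0.   7. ] q [ 0.08  0.28  2.06 -0.    0.8  -2.  ]
(array([-0.107 , -0.1423,  0.2273]), array([3.563e+01, 1.000e-01, 1.000e-02]))
(array([-0.0025, -0.1423,  0.2271]), array([3.563e+01, 1.000e-01, 1.000e-02]))
```

>>> servo_tool(moves="-0.03 0 0 0 0 0 0.0;-0.06 0 0 0 0 0 0.0;-0.09 0 0 0 0 0 0.0;-0.107 -0.142 0.227 35.6 0 0 0.0;-0.107 -0.142 0.227 35.6 0 0 0.0;-0.107 -0.142 0.227 35.6 0 0 0.0;-0.107 -0.142 0.227 35.6 0 0 0.0;-0.107 -0.142 0.227 35.6 0 0 0.0;-0.107 -0.142 0.227 35.6 0 0 0.0;-0.107 -0.142 0.227 35.6 0 0 0.0;-0.107 -0.142 0.227 35.6 0 0 0.0;-0.107 -0.142 0.227 35.6 0 0 0.0;-0.107 -0.142 0.227 35.6 0 0 0.0")

```text
time: 15.1
ee_pos: [0.6861, 0.1358, 0.1718]
orientation: [0.091, 1.571, -0.092]
force: [0.5, -0.7, -0.9]
grip_width: 0.381
```

```bash
cat > lt.py <<'E'
from h import *
def ltc(f,st,C=(.6327,.1424),A=173.3):
    im=f["color"].copy();c,s=np.cos(np.radians(A)),np.sin(np.radians(A))
    for a in [(110.5,55),(110.5,-55),(-110.5,55),(-110.5,-55),(46,55),(46,-55)]:
        p=(C[0]+(a[0]*c-a[1]*s)/1000,C[1]+(a[0]*s+a[1]*c)/1000,.011)
        q=proj(f,p,st);print(a,q.round(1));cv2.circle(im,tuple(int(round(x)) for x in q),3,(255,0,0),1)
    f["color"]=im
E
python3 - <<'E'
from lt import *
st=show();f=grab_frame("wrist");ltc(f,st);save(f,"w5.png",1.4)
print(delta(.6883,.1356,.0055,83.3))
E
```

```text
t 15.1 pos [0.6861 0.1358 0.1718] tip z 0.1078 yaw 83.3 grip 0.0336 F [ 0.5 -0.7 -0.9] q [ 0.03  0.58  1.36  0.    1.21 -1.43]
(110.5, 55) [209.4   0.3]
(110.5, -55) [356.4   0.4]
(-110.5, 55) [219.4 270.8]
(-110.5, -55) [346.4 270.8]
(46, 55) [209.   81.5]
(46, -55) [356.9  81.5]
(array([ 0.1025, -0.    ,  0.0027]), array([ 0.05, -0.12,  0.01]))
```

View pics/w5.png

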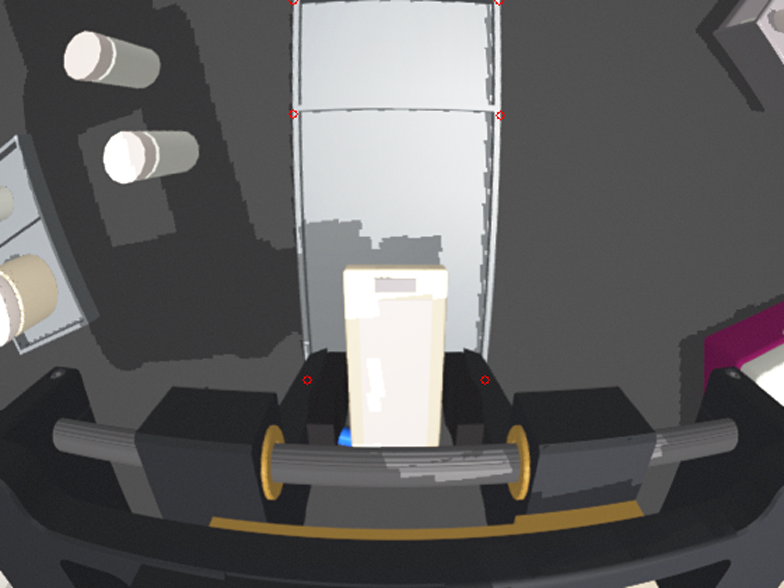

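>>> servo_tool(moves="0.04 0 -0.001 0 0 0 0.0;0.08 0 -0.001 0 0 0 0.0;0.092 0 -0.001 0 0 0 0.0;0.097 0 -0.001 0 0 0 0;0.1 0 -0.001 0 0 0 0;0.1 0 -0.001 0 0 0 0;0.101 0 -0.001 0 0 0 0;0.101 0 -0.001 0 0 0 0")

```text
time: 15.82
ee_pos: [0.6877, 0.1358, 0.0741]
orientation: [0.092, 1.565, -0.091]
force: [-0.1, 0.7, -0.4]
grip_width: 0.379
```

>>> servo_tool(moves="0.001 0 -0.001 0 0 0 0.0;0.002 0 -0.002 0 0 0 0.0;0.003 0 -0.002 0 0 0 0.0;0.003 0 -0.002 0 0 0 0;0.003 0 -0.002 0 0 0 0")

```text
time: 16.23
ee_pos: [0.6846, 0.136, 0.0696]
orientation: [0.092, 1.568, -0.092]
force: [-1.3, -0.4, 5.8]
grip_width: 0.379
```

```bash
python3 - <<'E'
from h import *
show();print(delta(.4375,-.165,.11,8.2))
E
```

```text
t 16.23 pos [0.6846 0.136  0.0696] tip z 0.0056 yaw 83.3 grip 0.0334 F [-1.3 -0.4  5.8] q [ 0.03  0.71  1.39 -0.    1.05 -1.43]
(array([-0.1045, -0.3277, -0.2104]), array([ 7.512e+01,  2.000e-02, -2.000e-02]))
```

>>> servo_tool(moves="0 0 0 0 0 0 0.05;0 0 0 0 0 0 0.05;0 0 0 0 0 0 0.05;-0.03 0 0 0 0 0 0.05;-0.06 0 0 0 0 0 0.05;-0.104 0 0 0 0 0 0.06;-0.104 -0.328 -0.21 75 0 0 0.06;-0.104 -0.328 -0.21 75 0 0 0.06;-0.104 -0.328 -0.21 75 0 0 0.06;-0.104 -0.328 -0.21 75 0 0 0.06;-0.104 -0.328 -0.21 75 0 0 0.06;-0.104 -0.328 -0.21 75 0 0 0.06;-0.104 -0.328 -0.21 75 0 0 0.06;-0.104 -0.328 -0.21 75 0 0 0.06;-0.104 -0.328 -0.21 75 0 0 0.06;-0.104 -0.328 -0.21 75 0 0 0.06;-0.104 -0.328 -0.21 75 0 0 0.06;-0.104 -0.328 -0.21 75 0 0 0.06;-0.104 -0.328 -0.21 75 0 0 0.06")

```text
time: 17.82
ee_pos: [0.4377, -0.1656, 0.1728]
orientation: [1.101, 1.275, -1.1]
force: [0.2, -0.2, 0.1]
grip_width: 0.681
```

```bash
python3 - <<'E'
from h import *
st=show();f=grab_frame("wrist")
im=f["color"].copy()
c,s=np.cos(np.radians(-81.8)),np.sin(np.radians(-81.8))
for a in [(30,17),(30,-17),(-30,17),(-30,-17)]:
    p=(.4393+(a[0]*c-a[1]*s)/1000,-.1653+(a[0]*s+a[1]*c)/1000,.008)
    q=proj(f,p,st);cv2.circle(im,tuple(int(round(x)) for x in q),3,(255,0,0),1)
f["color"]=im;save(f,"w6.png",1.4)
print(delta(.4375,-.165,.002,8.2))
g=grab_frame("top");save(g,"t6.png",2.4,(110,110,440,300))
big=cv2.resize(cv2.cvtColor(g["color"],cv2.COLOR_RGB2GRAY),None,fx=4,fy=4,interpolation=cv2.INTER_CUBIC)
m=(big>200).astype(np.uint8)
n,l,S,C=cv2.connectedComponentsWithStats(m)
for i in range(1,n):
    u,v=C[i]/4
    if 190<u<260 and 100<v<200 and S[i,4]>500:
        c=max(cv2.findContours((l==i).astype(np.uint8),0,cv2.CHAIN_APPROX_NONE)[0],key=len)[:,0]/4
        print(cv2.minAreaRect(np.array([onz(g,a,b,.011)[:2]*1000 for a,b in c],np.float32)))
E
```

```text
t 17.82 pos [ 0.4377 -0.1656  0.1728] tip z 0.1088 yaw 8.4 grip 0.06 F [ 0.2 -0.2  0.1] q [-0.62  0.11  1.98  0.    1.05 -0.76]
(array([ 0.1067, -0.0003, -0.0003]), array([ 0.25,  0.  , -0.01]))
((687.0296630859375, 134.62466430664062), (36.228057861328125, 85.11901092529297), 83.15450286865234)
```

View pics/w6.png

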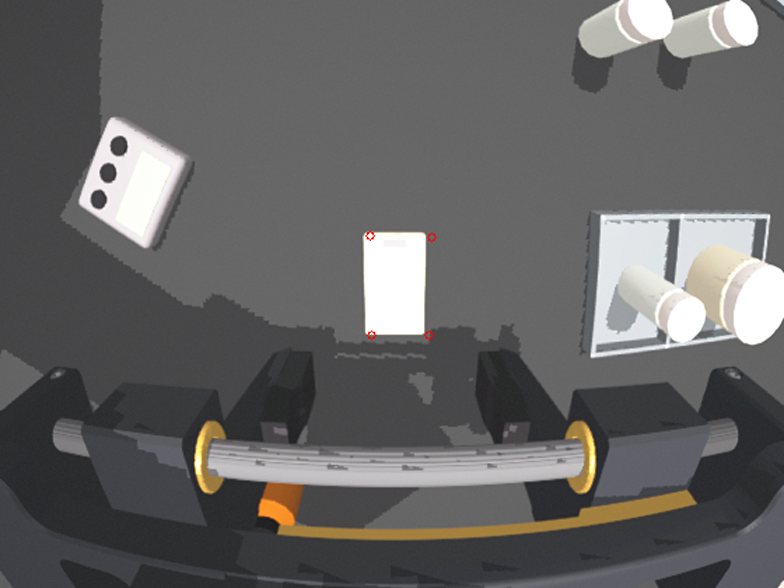

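View pics/t6.png

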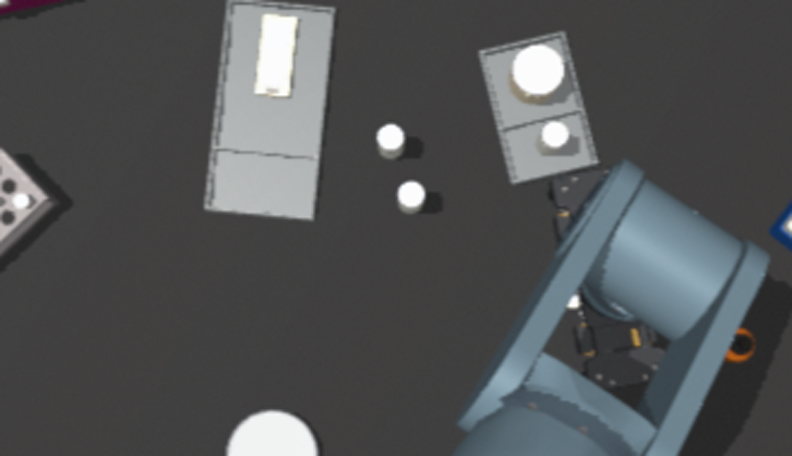

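>>> servo_tool(moves="0.04 -0.001 -0.001 0 0 0 0.06;0.08 -0.001 -0.001 0 0 0 0.06;0.098 -0.001 -0.001 0 0 0 0.06;0.104 -0.001 -0.001 0 0 0 0.06;0.107 -0.001 -0.001 0 0 0 0.06;0.107 -0.001 -0.001 0 0 0 0.06;0.107 -0.001 -0.001 0 0 0 0;0.107 -0.001 -0.001 0 0 0 0;0.107 -0.001 -0.001 0 0 0 0;0.107 -0.001 -0.001 0 0 0 0;0.107 -0.001 -0.001 0 0 0 0;0.107 -0.001 -0.001 0 0 0 0")

```text
time: 18.92
ee_pos: [0.4371, -0.1649, 0.0666]
orientation: [1.102, 1.273, -1.101]
force: [-0.9, 1.0, 6.2]
grip_width: 0.382
```

```bash
python3 - <<'E'
from h import *
show();print(delta(.628,.1415,.1,83.3));print(delta(.628,.1415,.016,83.3))
E
```

```text
t 18.92 pos [ 0.4371 -0.1649  0.0666] tip z 0.0026 yaw 8.3 grip 0.0336 F [-0.9  1.   6.2] q [-0.62  0.32  2.01  0.    0.81 -0.76]
(array([-0.0974,  0.2333, -0.2755]), array([-7.499e+01,  1.000e-01, -2.000e-02]))
(array([-0.0134,  0.2332, -0.2756]), array([-7.499e+01,  1.000e-01, -2.000e-02]))
```

>>> servo_tool(moves="-0.03 0 0 0 0 0 0.0;-0.06 0 0 0 0 0 0.0;-0.09 0 0 0 0 0 0.0;-0.107 0.234 -0.275 -75 0 0 0.0;-0.107 0.234 -0.275 -75 0 0 0.0;-0.107 0.234 -0.275 -75 0 0 0.0;-0.107 0.234 -0.275 -75 0 0 0.0;-0.107 0.234 -0.275 -75 0 0 0.0;-0.107 0.234 -0.275 -75 0 0 0.0;-0.107 0.234 -0.275 -75 0 0 0.0;-0.107 0.234 -0.275 -75 0 0 0.0;-0.107 0.234 -0.275 -75 0 0 0.0;-0.107 0.234 -0.275 -75 0 0 0.0;-0.107 0.234 -0.275 -75 0 0 0.0;-0.107 0.234 -0.275 -75 0 0 0.0;-0.08 0.234 -0.275 -75 0 0 0.0;-0.06 0.234 -0.275 -75 0 0 0.0;-0.06 0.234 -0.275 -75 0 0 0.0")

```text
time: 20.42
ee_pos: [0.6253, 0.1408, 0.1212]
orientation: [0.093, 1.576, -0.095]
force: [-0.3, 0.2, -1.8]
grip_width: 0.381
```

```bash
python3 - <<'E'
from lt import *
st=show();f=grab_frame("wrist");ltc(f,st);save(f,"w7.png",1.4)
print(delta(.628,.1415,.0146,83.3))
g=grab_frame("scene");save(g,"s7.png",2,(200,100,480,280))
E
```

```text
t 20.42 pos [0.6253 0.1408 0.1212] tip z 0.0572 yaw 83.2 grip 0.0335 F [-0.3  0.2 -1.8] q [ 0.04  0.53  1.54 -0.    1.08 -1.41]
(110.5, 55) [193.9  71.9]
(110.5, -55) [378.5  72. ]
(-110.5, 55) [219.8 363.5]
(-110.5, -55) [352.2 362.8]
(46, 55) [198.1 176.6]
(46, -55) [374.7 176.2]
(array([0.0447, 0.0009, 0.0018]), array([-0.12, -0.32,  0.05]))
```

View pics/w7.png

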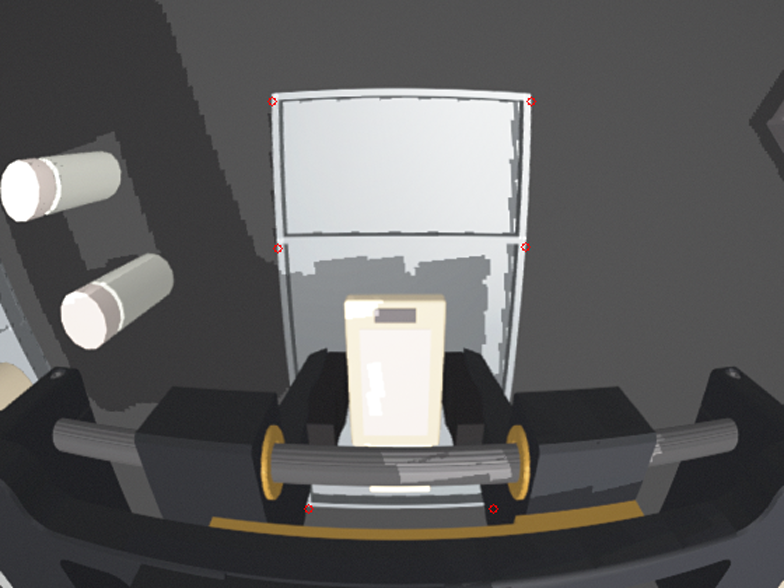

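View pics/s7.png

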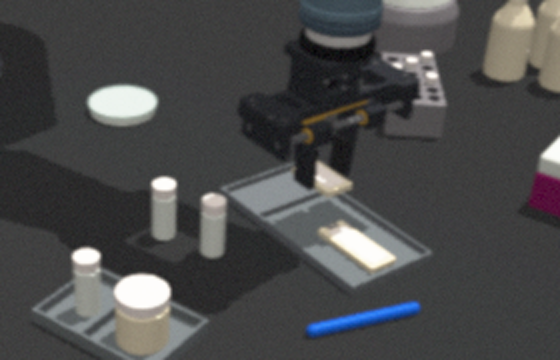

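>>> servo_tool(moves="0.02 0.001 0.001 0 0 0 0.0;0.032 0.001 0.001 0 0 0 0.0;0.038 0.001 0.001 0 0 0 0.0;0.041 0.001 0.001 0 0 0 0.0;0.041 0.001 0.001 0 0 0 0.0;0.041 0.001 0.001 0 0 0 0.0;0.041 0.001 0.001 0 0 0 0.0")

```text
time: 21.1
ee_pos: [0.63, 0.1422, 0.0856]
orientation: [0.092, 1.567, -0.092]
force: [0.4, 0.6, 0.0]
grip_width: 0.381
```

>>> servo_tool(moves="0.002 0 -0.001 0 0 0 0.0;0.003 0 -0.001 0 0 0 0.0;0.004 0 -0.001 0 0 0 0.0;0.004 0 -0.001 0 0 0 0.0;0.004 0 -0.001 0 0 0 0.0")

```text
time: 21.52
ee_pos: [0.6284, 0.1424, 0.0806]
orientation: [0.092, 1.569, -0.092]
force: [0.2, -0.2, -0.3]
grip_width: 0.387
```

>>> servo_tool(moves="0.001 0 0 0 0 0 0.0;0.002 0 0 0 0 0 0.0;0.002 0 0 0 0 0 0.0;0.002 0 0 0 0 0 0.0")

```text
time: 21.85
ee_pos: [0.6283, 0.1424, 0.0786]
orientation: [0.092, 1.569, -0.092]
force: [-0.1, 0.3, 0.2]
grip_width: 0.38
```

>>> servo_tool(moves="0.001 0 0 0 0 0 0.0;0.001 0 0 0 0 0 0.0;0.001 0 0 0 0 0 0.0")

```text
time: 22.1
ee_pos: [0.6285, 0.1424, 0.0778]
orientation: [0.092, 1.569, -0.092]
force: [-0.1, 0.2, -0.1]
grip_width: 0.382
```

>>> servo_tool(moves="0 0 0 0 0 0 0.055;0 0 0 0 0 0 0.055;0 0 0 0 0 0 0.055;0 0 0 0 0 0 0.055;-0.02 0 0 0 0 0 0.055;-0.05 0 0 0 0 0 0.055;-0.08 0 0 0 0 0 0.06;-0.12 0 0 0 0 0 0.06;-0.12 0 0 0 0 0 0.06")

```text
time: 22.85
ee_pos: [0.6325, 0.1427, 0.2067]
orientation: [0.092, 1.556, -0.09]
force: [2.2, -0.2, 1.1]
grip_width: 0.684
```

```bash
python3 - <<'E'
from lt import *
st=show();g=grab_frame("scene");save(g,"s8.png",4,(300,160,430,260))
f=grab_frame("wrist");save(f,"w8.png",1.4)
r=onz
import pickle;pickle.dump((g,f,st),open("f8.pkl","wb"))
print(delta(.3795,-.314,.15,83.3))
E
```

```text
t 22.85 pos [0.6325 0.1427 0.2067] tip z 0.1427 yaw 83.3 grip 0.0603 F [ 2.2 -0.2  1.1] q [ 0.04  0.43  1.5   0.    1.2  -1.42]
(array([-0.015 , -0.4825, -0.1953]), array([ 0.02,  0.28, -0.04]))
```

View pics/w8.png

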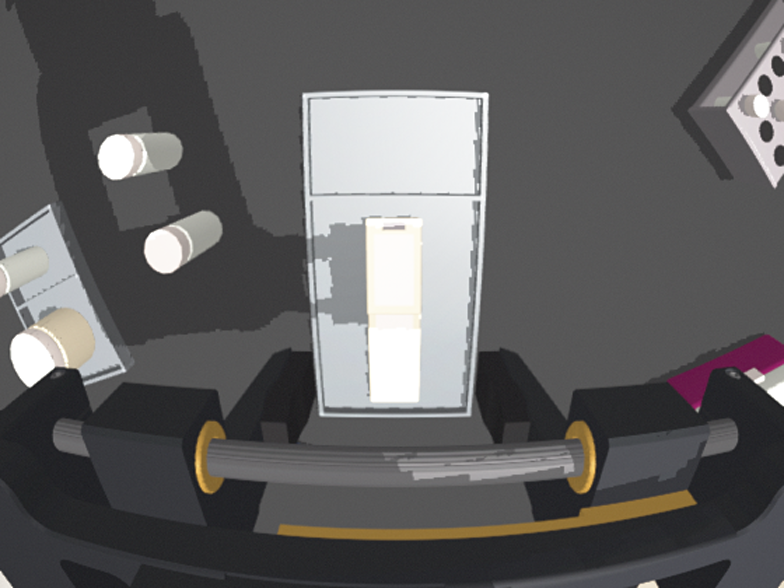

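View pics/s8.png

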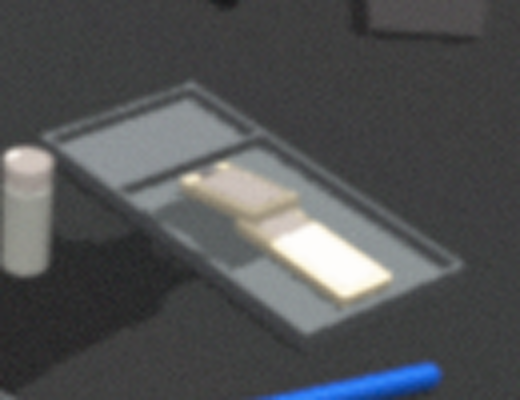

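>>> servo_tool(moves="-0.015 -0.482 -0.195 0 0 0 0.07;-0.015 -0.482 -0.195 0 0 0 0.07;-0.015 -0.482 -0.195 0 0 0 0.07;-0.015 -0.482 -0.195 0 0 0 0.07;-0.015 -0.482 -0.195 0 0 0 0.07;-0.015 -0.482 -0.195 0 0 0 0.07;-0.015 -0.482 -0.195 0 0 0 0.07;-0.015 -0.482 -0.195 0 0 0 0.07;-0.015 -0.482 -0.195 0 0 0 0.07;-0.015 -0.482 -0.195 0 0 0 0.07;-0.015 -0.482 -0.195 0 0 0 0.07;-0.015 -0.482 -0.195 0 0 0 0.07;-0.015 -0.482 -0.195 0 0 0 0.07;-0.015 -0.482 -0.195 0 0 0 0.07;-0.015 -0.482 -0.195 0 0 0 0.07;-0.015 -0.482 -0.195 0 0 0 0.07")

```text
time: 24.28
ee_pos: [0.3784, -0.3124, 0.2114]
orientation: [0.094, 1.57, -0.09]
force: [0.7, -0.7, 0.1]
grip_width: 0.797
```

```bash
python3 - <<'E'
from h import *
st=show();f=grab_frame("wrist");im=f["color"].copy()
for p in [(.381,-.314,.085),(.381,-.314,.056),(.381,-.314,.0)]:
    q=proj(f,p,st);print(q.round(1));cv2.circle(im,tuple(int(round(x)) for x in q),3,(255,0,0),1)
f["color"]=im;save(f,"w9.png",1.4)
g=grab_frame("top");save(g,"t9.png",6,(190,105,260,210));save(g,"t9b.png",2.4,(110,110,440,300))
big=cv2.resize(cv2.cvtColor(g["color"],cv2.COLOR_RGB2GRAY),None,fx=4,fy=4,interpolation=cv2.INTER_CUBIC)
m=(big>180).astype(np.uint8)
n,l,S,C=cv2.connectedComponentsWithStats(m)
for i in range(1,n):
    u,v=C[i]/4
    if 190<u<260 and 100<v<200 and S[i,4]>500:
        c=max(cv2.findContours((l==i).astype(np.uint8),0,cv2.CHAIN_APPROX_NONE)[0],key=len)[:,0]/4
        print(cv2.minAreaRect(np.array([onz(g,a,b,.014)[:2]*1000 for a,b in c],np.float32)))
print(delta(.3795,-.314,.028,83.3))
E
```

```text
t 24.28 pos [ 0.3784 -0.3124  0.2114] tip z 0.1474 yaw 83.3 grip 0.0702 F [ 0.7 -0.7  0.1] q [-0.93  0.1   1.9   0.    1.15 -2.39]
[280.2 228.3]
[280.3 214.3]
[280.5 194.2]
((657.9478759765625, 140.5297088623047), (89.07772064208984, 144.79483032226562), 84.79570007324219)
((551.877197265625, 147.65719604492188), (99.5870132446289, 58.352291107177734), 83.46002960205078)
(array([ 0.1199, -0.002 ,  0.0008]), array([ 0.11, -0.06, -0.08]))
```

View pics/w9.png

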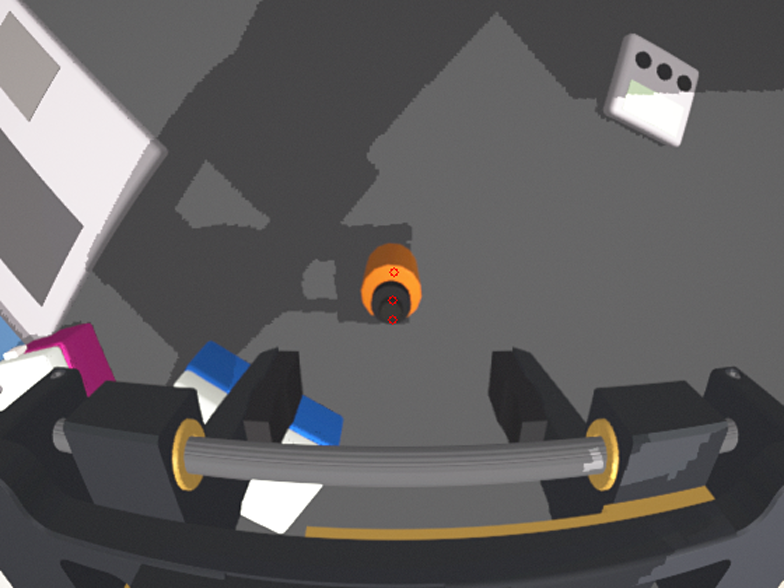

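View pics/t9.png

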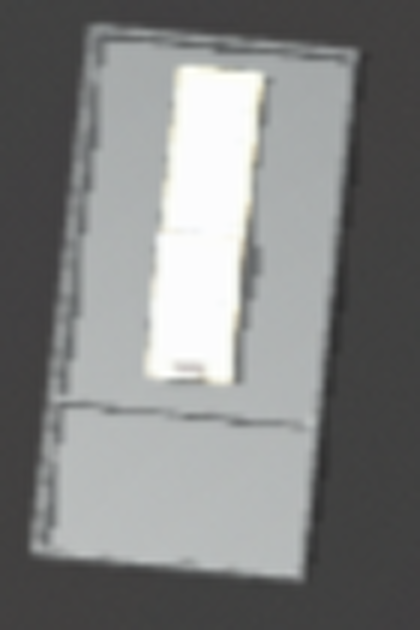

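>>> servo_tool(moves="0.04 -0.001 0 0 0 0 0.07;0.08 -0.001 0 0 0 0 0.07;0.11 -0.001 0 0 0 0 0.07;0.118 -0.001 0 0 0 0 0.07;0.118 -0.001 0 0 0 0 0.07;0.118 -0.001 0 0 0 0 0.0;0.118 -0.001 0 0 0 0 0.0;0.118 -0.001 0 0 0 0 0.0;0.118 -0.001 0 0 0 0 0.0;0.118 -0.001 0 0 0 0 0.0;0.118 -0.001 0 0 0 0 0.0;0.118 -0.001 0 0 0 0 0.0")

```text
time: 25.38
ee_pos: [0.3789, -0.315, 0.0955]
orientation: [0.091, 1.568, -0.092]
force: [-0.5, 1.9, 6.3]
grip_width: 0.383
```

```bash
python3 - <<'E'
from h import *
show();print(delta(.5545,.1505,.15,83.3));print(delta(.5545,.1505,.034,83.3))
E
```

```text
t 25.38 pos [ 0.3789 -0.315   0.0955] tip z 0.0315 yaw 83.3 grip 0.0337 F [-0.5  1.9  6.3] q [-0.94  0.3   1.95  0.    0.89 -2.39]
(array([-0.1187,  0.4827,  0.1203]), array([0.01, 0.06, 0.05]))
(array([-0.0027,  0.4828,  0.1202]), array([0.01, 0.06, 0.05]))
```

>>> servo_tool(moves="-0.03 0 0 0 0 0 0.0;-0.06 0 0 0 0 0 0.0;-0.09 0 0 0 0 0 0.0;-0.118 0.02 0.01 0 0 0 0.0;-0.118 0.483 0.12 0 0 0 0.0;-0.118 0.483 0.12 0 0 0 0.0;-0.118 0.483 0.12 0 0 0 0.0;-0.118 0.483 0.12 0 0 0 0.0;-0.118 0.483 0.12 0 0 0 0.0;-0.118 0.483 0.12 0 0 0 0.0;-0.118 0.483 0.12 0 0 0 0.0;-0.118 0.483 0.12 0 0 0 0.0;-0.118 0.483 0.12 0 0 0 0.0;-0.118 0.483 0.12 0 0 0 0.0;-0.118 0.483 0.12 0 0 0 0.0;-0.118 0.483 0.12 0 0 0 0.0;-0.118 0.483 0.12 0 0 0 0.0;-0.118 0.483 0.12 0 0 0 0.0")

```text
time: 26.88
ee_pos: [0.5535, 0.1518, 0.2121]
orientation: [0.089, 1.57, -0.09]
force: [-0.2, 0.3, -1.6]
grip_width: 0.38
```

```bash
python3 - <<'E'
from lt import *
st=show();f=grab_frame("wrist");ltc(f,st);save(f,"w10.png",1.4)
print(delta(.5545,.1505,.036,83.3))
E
```

```text
t 26.88 pos [0.5535 0.1518 0.2121] tip z 0.1481 yaw 83.5 grip 0.0335 F [-0.2  0.3 -1.6] q [ 0.06  0.28  1.69 -0.    1.18 -1.4 ]
(110.5, 55) [220.9 161.4]
(110.5, -55) [344.  161.6]
(-110.5, 55) [235.3 350.5]
(-110.5, -55) [328.8 350.7]
(46, 55) [224.5 228.5]
(46, -55) [340.2 228.7]
(array([ 1.121e-01, -1.000e-04,  1.300e-03]), array([ 0.06, -0.08,  0.05]))
```

View pics/w10.png

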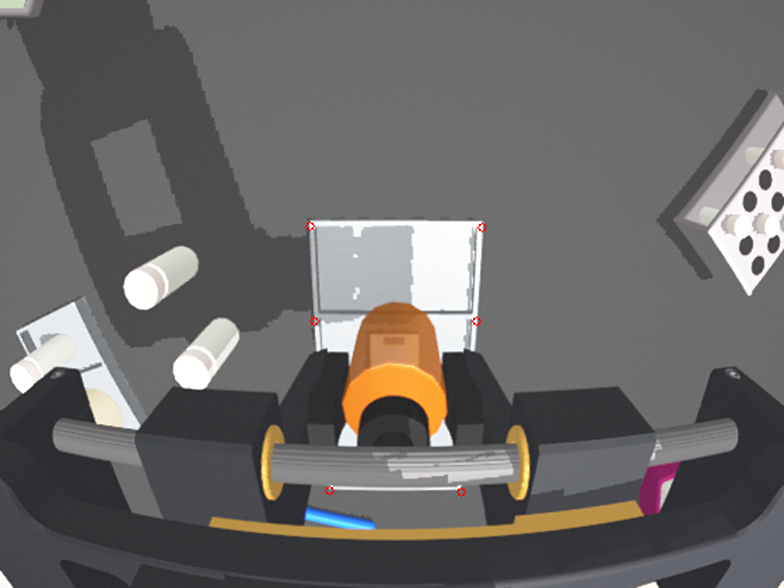

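>>> servo_tool(moves="0.04 0 0 0 0 0 0.0;0.08 0 0 0 0 0 0.0;0.1 0 0 0 0 0 0.0;0.107 0 0 0 0 0 0.0;0.11 0 0 0 0 0 0.0;0.11 0 0 0 0 0 0.0;0.11 0 0 0 0 0 0.0;0.11 0 0 0 0 0 0.0")

```text
time: 27.6
ee_pos: [0.5553, 0.1509, 0.1048]
orientation: [0.092, 1.565, -0.092]
force: [0.7, 0.7, -1.2]
grip_width: 0.379
```

>>> servo_tool(moves="0.001 0 0 0 0 0 0.0;0.002 0 0 0 0 0 0.0;0.003 0 0 0 0 0 0.0;0.003 0 0 0 0 0 0.0;0.003 0 0 0 0 0 0")

```text
time: 28.02
ee_pos: [0.5539, 0.1512, 0.0997]
orientation: [0.091, 1.569, -0.091]
force: [-0.3, -0.5, -0.9]
grip_width: 0.384
```

>>> servo_tool(moves="0.001 0 0 0 0 0 0.0;0.002 0 0 0 0 0 0.0;0.002 0 0 0 0 0 0.0;0.002 0 0 0 0 0 0")

```text
time: 28.35
ee_pos: [0.5544, 0.1512, 0.0986]
orientation: [0.092, 1.568, -0.091]
force: [-2.6, -0.3, 5.8]
grip_width: 0.378
```

Contact with the floor (5.8 N at the expected height). Release, rise, and draw back towards the start so the view is clear.

>>> servo_tool(moves="0 0 0 0 0 0 0.06;0 0 0 0 0 0 0.06;0 0 0 0 0 0 0.06;0 0 0 0 0 0 0.06;-0.03 0 0 0 0 0 0.06;-0.06 0 0 0 0 0 0.06;-0.1 0 0 0 0 0 0.06;-0.14 0 0 0 0 0 0.06;-0.16 0 -0.16 0 0 0 0.06;-0.16 0 -0.16 0 0 0 0.06;-0.16 0 -0.16 0 0 0 0.06;-0.16 0 -0.16 0 0 0 0.06;-0.16 0 -0.16 0 0 0 0.06;-0.16 0 -0.16 0 0 0 0.06;-0.16 0 -0.16 0 0 0 0.06")

```text
time: 29.6
ee_pos: [0.3958, 0.1698, 0.2582]
orientation: [0.092, 1.567, -0.091]
force: [0.3, 0.5, -0.6]
grip_width: 0.682
```

```bash
python3 - <<'E'
from h import *
st=show()
g=grab_frame("top");save(g,"t11.png",4.5,(190,100,365,215))
s=grab_frame("scene");save(s,"s11.png",3,(200,120,440,300))
import pickle;pickle.dump((g,s),open("f11.pkl","wb"))
E
```

```text
t 29.6 pos [0.3958 0.1698 0.2582] tip z 0.1942 yaw 83.3 grip 0.06 F [ 0.3  0.5 -0.6] q [ 0.13 -0.11  2.   -0.    1.25 -1.33]
```

View pics/t11.png

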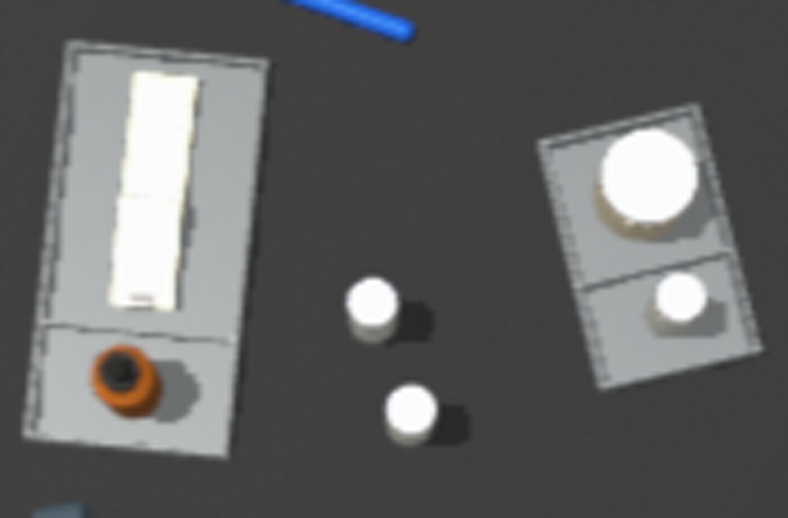

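View pics/s11.png

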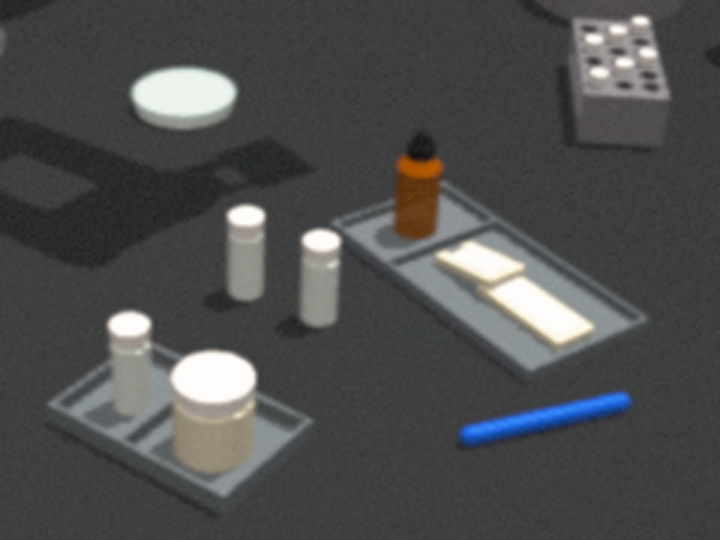

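```bash
python3 - <<'E'
from h import *
import pickle
g,s=pickle.load(open("f11.pkl","rb"))
big=cv2.resize(cv2.cvtColor(g["color"],cv2.COLOR_RGB2GRAY),None,fx=4,fy=4,interpolation=cv2.INTER_CUBIC)
def fr(X,C,A):
    a=np.radians(A);d=np.array(X)-C;return np.array([np.cos(a)*d[0]+np.sin(a)*d[1],-np.sin(a)*d[0]+np.cos(a)*d[1]]).round(1)
n,l,S,C=cv2.connectedComponentsWithStats((big>205).astype(np.uint8))
L=(np.array([632.7,142.4]),173.3);T=(np.array([627.3,-132.7]),192.3)
for i in range(1,n):
    u,v=C[i]/4
    if S[i,4]<800 or not(190<u<365 and 100<v<205): continue
    if u<260:
        c=max(cv2.findContours((l==i).astype(np.uint8),0,cv2.CHAIN_APPROX_NONE)[0],key=len)[:,0]/4
        P=np.array([fr(onz(g,a,b,.013)[:2]*1000,*L) for a,b in c]);print("mailers x",P[:,0].min(),P[:,0].max(),"y",P[:,1].min(),P[:,1].max(),
          [(x0,P[(abs(P[:,0]-x0)<4)][:,1].min(),P[(abs(P[:,0]-x0)<4)][:,1].max()) for x0 in (-80,-40,-10,20)])
    else:
        for n_,z in (("jar",.059),("vial",.067)): print(n_,(u.round(),v.round()),fr(onz(g,u,v,z)[:2]*1000,*T))
# bottle bulb: crop(122,362)/4.5
print("bulb",fr(onz(g,190+124/4.5-.5,100+364/4.5-.5,.088)[:2]*1000,*L),"body",fr(onz(g,190+127/4.5-.5,100+380/4.5-.5,.059)[:2]*1000,*L))
E
```

```text
mailers x -96.7 35.6 y -17.1 19.8 [(-80, np.float64(-15.8), np.float64(18.5)), (-40, np.float64(-16.2), np.float64(19.6)), (-10, np.float64(-16.3), np.float64(18.3)), (20, np.float64(-15.5), np.float64(19.0))]
jar (np.float64(334.0), np.float64(139.0)) [-28.4   3.1]
vial (np.float64(334.0), np.float64(139.0)) [-26.8   1.8]
jar (np.float64(341.0), np.float64(166.0)) [38.4  3.7]
vial (np.float64(341.0), np.float64(166.0)) [39.5  2.4]
jar (np.float64(273.0), np.float64(167.0)) [   3.7 -155.2]
vial (np.float64(273.0), np.float64(167.0)) [   5.  -155.5]
jar (np.float64(281.0), np.float64(191.0)) [  63.7 -148.7]
vial (np.float64(281.0), np.float64(191.0)) [  64.6 -149. ]
bulb [75.3  4.4] body [79.7  3.3]
```

```bash
python3 - <<'E'
from h import *
print(env.job_done())
E
```

```text
the job is handed in; nothing more can be done
None
```

I made up both kits and handed the job in at about 30 s of the 117 s allowed. The hand-in gives no verdict, so the results below are my own last measurements. In the last pictures everything was released and the arm was clear.

| Thing | Where it ended up, in its tray's frame | Allowed |
|---|---|---|
| Large mailer | flat, x about -54 mm, about 1.5 mm off the centre line | x -68 to -42 mm, within 16 mm of the line |
| Small mailer | x about +4 mm, about 13 mm of it on the large one, centres about 59 mm apart | x -25 to +20 mm, centres 43–68 mm apart |
| Bottle | upright in the well, x about 75–80 mm, y about 4 mm | x 62 to 93 mm, y ±37 mm |
| Jar | upright in the wider cell, (-28, 3) mm | x -44 to -12 mm, y ±19 mm |
| Vial | upright in the narrower cell, (39, 2) mm | x 25 to 56 mm, y ±32 mm |

- **Vial choice:** of the three look-alikes I took the one nearest the base, at about 0.45 m.
- **Slope of the small mailer:** I worked it out from the overlap as about 0.17 rad rather than measuring it. The scene view does show it sloping down to the tray floor.
- **Mailer contact:** I did not measure the force between the two mailers. In the pictures the small one is resting on the large one.
- **Disagreement between cameras:** the top and wrist cameras differed by about 3 mm along x. I picked and placed with a correction of roughly half that; the results are well inside the limits either way.

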